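Shift the outboard test rig from reverse into forward

ROBOT

A 6-joint arm with a two-finger parallel gripper is mounted at the origin on the work surface. World frame = base frame: x ahead of the robot, y to its left, z up, the work surface at z = 0. Lengths are in m, angles in rad, forces in N, time in s.
With the tool pointing down it reaches from about 0.35 to 1 m from the base axis. Payload 7.1 kg.
Tool frame: the origin (TCP) lies midway between the tips of the shut fingers; the grasp point (between the pads) lies ctrl.grasp_offset behind it (ctrl.grasp_offset is the distance from the TCP to the grasp point, in m); z points along the fingers, x is the direction in which the jaws open and shut, and the axes are right-handed (so a half turn about z gives the same grasp; the last joint's range is limited). The gripper opens to 85 mm and grips with 20 to 120 N. Pads are 22 mm wide; open, the fingers measure 114 mm over their backs; the gripper's body (76 mm by 85 mm) begins 54 mm behind the grasp point. The pads swing forward as they close: fully open they stand 13 mm farther back than shut.
Start: joints at [1.094, 0.423, 1.63, -0, 1.089, -0.019], TCP at [0.276, 0.561, 0.231] pointing down, gripper open.
Joint ranges: [-3, 3], [-0.9, 2.11], [0.09, 2.58], [-1.31, 4.45], [0.11, 2.69], [-2.54, 2.54]. Speed limits (rad/s): [2.39, 2.39, 3.01, 3.14, 3.14, 3.14].

INTERFACE

Orientations are given as a unit quaternion [w, x, y, z].
In Python, from workcell import observe, get_image, camera_params, job, ctrl gives the robot as it stands.
- The arm moves only by the tool send_rows, never from a script. Its arguments are lists of equal length, an entry for each row: "travel": the shift along the tool's x, y, z in cm, a list of three; "turn": the turn about the tool's z in rad; "gripper": the finger opening in cm, from 0 to 8.54. In form: {"travel": [[x, y, z], ...], "turn": [turn, ...], "gripper": [gripper, ...]}. A call has 1 to 8 rows; each row shifts and turns the pose as measured when the row begins, along the tool's axes as they then stand; what a row does not reach is not made up. A row lasts 1/10 s, in which the tool goes at most 50 mm and 8.59 degrees, less where a joint would pass 70% of its speed; a pose out of reach is approached as far as the arm can. A call with a gripper value outside its range is refused whole. The fingers move at their own pace and stop on an object; "squeeze" is the grip in N (left out, the last holds). Time passes only in rows, so rows that do not move let the fingers close. It gives the time, the measured TCP pose, the force and the opening at its end, in the units of the state.
- observe(): the state, without advancing time (a new reading comes with each control period).
- get_image(name): name is "scene" or "top" or "wrist"; returns the picture (420x560x3 uint8, red, green, blue); there is no depth.
- camera_params(name): a dict with "fx", "fy", "cx", "cy" (pixels), "world_from_camera" (4x4, takes a point from camera to world coordinates); the wrist camera has in their place "hand_eye" (4x4, takes a point from camera to tool coordinates, whose origin is the TCP and whose axes are the tool frame's). Camera axes: x right, y up, looking along -z (the intrinsics and any distortion apply to the point x, -y, -z); pixel columns grow to the right and rows downward; lengths in m; the calibration is good to about 2 mm. A picture is of the moment at which its call begins: read the wrist's pose just before it. camera_params takes no time and is no camera call.
- job.finish_job(): hands the job in, once; it reports no verdict.
The state is a dict: "time_s": time; "joint_positions": joint angles; "qvel": joint speeds; "tau": joint torques, N m; "tool_pos": TCP position; "tcp_rot": TCP orientation; "contact_force": force on the tool from outside, world axes, zero at the start; "ft_torque": the same for the moment, N m; "width": opening from 0.0 (shut) to 1.0 (fully open).
Only numpy, scipy, OpenCV 4.12 (cv2) and the standard library are available. Lean on these libraries where they do the work, as an engineer would, in place of code of your own. Each camera call takes 0.05 s, during which the arm holds its last target.

TASK

The gearshift on the bench, the control whose top plate has the H-shaped gate, was left in its near left slot as seen from the robot (reverse). Bring its lever back to neutral, across the neutral slot, and then push it forward, fully home in the far right slot, the one with the hexagon bolt head at its end; let go of it there. Leave the lever of the throttle, the similar control with a single straight slot, where it is.

Things in the scene. Friction and masses are not known exactly. Their poses are not given: they have to be found in the camera images.
- gearshift: Control box 150 x 140 mm, fixed to the bench, plate 60 mm up. Origin: centre of its underside; x forward (away from the robot within 20 deg), y left. Gate slots 24 mm wide: two along x at y = +32 (left) and -32 mm (right), joined by the neutral slot along y at x = 0. The 12 mm stalk moves in them to x = +-38 mm and cannot pass through the plate. It starts at y = 29 to 35, x = -37 to -15 mm.
- shift_knob (a point): Centre of the gearshift lever's round black knob, 128 mm above the bench: 34 mm in diameter, from 105 to 151 mm up, on a 12 mm steel stalk. The lever stays upright and slides bodily along the gearshift's x and y; it has no springs, needs about 3 N to move and stays where it is left.
- forward_end (a point): Where the middle of the stalk stands, at the level of the plate (60 mm above the bench), when the lever is fully home in the far right slot: x = +38, y = -32 mm of the gearshift. Just beyond it (16 mm farther) a dark steel hexagon bolt head 16 mm across stands 6 mm up on the plate.
- throttle_knob (a point): Centre of the throttle lever's knob, 128 mm above the bench; knob, stalk and box are as the gearshift's, but the plate has one straight slot 24 x 88 mm, pointing away from the robot. It slides as easily and is to be left alone. It stands 0.35 to 0.5 m to the left or right of the gearshift.

How it is judged:
On the way, in this order (a step that is already met when the one before it is completed fails the run):
1. the lever is across the gate, in neutral on the right-hand side (x of shift_knob in the frame of gearshift between -0.018 and 0.018 m and y of shift_knob in the frame of gearshift below -0.02 m), for 0.04 s.
2. the lever is forward in the far right slot (x of shift_knob in the frame of gearshift above 0.026 m and y of shift_knob in the frame of gearshift below -0.02 m), for 0.1 s.
At the end, for the whole second after the job is handed in: The gearshift lever stands in the far right slot of its gate, within 12 mm of the slot's far end (knob more than 26 mm forward of neutral and 20 to 45 mm right of the gate's middle), and the throttle's knob is within 12 mm of where it was (all of step 2 and y of shift_knob in the frame of gearshift above -0.045 m and distance of throttle_knob from where it was at the start of the episode below 0.012 m); the robot touches nothing.
It fails at once if the throttle lever was moved by more than 12 mm (distance of throttle_knob from where it was at the start of the episode above 0.012 m).
It also fails if it takes over 32 s, if anything falls off the work surface, if the arm or the gripper's body presses on something with over 40 N, if the wrist force passes 120 N, or if a joint passes its speed limit or range.

## Working session

There is one attempt and no reset: what is moved stays moved. The work goes in short steps, Python scripts to look and compute and a tool call to move; the robot and the scene stay as the last step left them, time stands still between calls to the robot, and variables do not carry over. Pictures are saved under pics/ and viewed, and the job is handed in when it is done.

Besides the shell and the picture viewer there is one more tool, called after "Emit:" in YAML: its name, and indented under it one key for each argument. send_rows: Moves the arm, as the interface text tells. Its arguments: {"type":"object","properties":{"travel":{"type":"array","items":{"type":"array","items":{"type":"number"}}},"turn":{"type":"array","items":{"type":"number"}},"gripper":{"type":"array","items":{"type":"number"}},"squeeze":{"type":"number"}},"required":["travel","turn","gripper"]}

```bash
ls; mkdir -p pics; python3 - <<'E'
from workcell import observe,get_image,camera_params,job,ctrl
import cv2
for n in("top","scene"):
    im=get_image(n); cv2.imwrite(f"pics/{n}0.png",im[:,:,::-1]); print(n,camera_params(n))
print(camera_params("wrist"),ctrl.grasp_offset)
print(observe())
E
```

```text
pics
top {'fx': 514.8555557915754, 'fy': 514.8555557915754, 'cx': 279.19827291868853, 'cy': 210.07939524090324, 'world_from_camera': array([[-0.01361926,  0.9860841 , -0.16568848,  0.42788093],
       [-0.99977688, -0.01075345,  0.01818126,  0.00186613],
       [ 0.01614653,  0.16589912,  0.98601053,  0.94416799],
       [ 0.        ,  0.        ,  0.        ,  1.        ]])}
scene {'fx': 383.4104190924837, 'fy': 383.4104190924837, 'cx': 279.57969579289323, 'cy': 210.72872884238163, 'world_from_camera': array([[-0.58769617, -0.48217148,  0.64971061,  1.05246663],
       [ 0.80898987, -0.33809835,  0.4808585 ,  0.35765247],
       [-0.01219017,  0.808208  ,  0.58877095,  0.56988444],
       [ 0.        ,  0.        ,  0.        ,  1.        ]])}
{'fx': 315.1451731623464, 'fy': 315.1451731623464, 'cx': 281.4782450303506, 'cy': 209.53164558695647, 'hand_eye': array([[ 9.99999855e-01, -4.71037470e-04, -2.61337821e-04,
        -5.43319683e-05],
       [-5.30628512e-04, -9.44921440e-01, -3.27296794e-01,
        -8.42560083e-02],
       [-9.27746564e-05,  3.27296885e-01, -9.44921553e-01,
        -1.41843883e-01],
       [ 0.00000000e+00,  0.00000000e+00,  0.00000000e+00,
         1.00000000e+00]])} 0.0187
{'time_s': 0.1, 'joint_positions': array([ 1.09398259e+00,  4.23769548e-01,  1.63066786e+00,  4.00786548e-07,
        1.08858739e+00, -1.89832757e-02]), 'qvel': array([-0.00050046, -0.00082519, -0.00209407, -0.00015071, -0.0002679 ,
       -0.00125854]), 'tau': array([-1.37286625e-04, -5.58426297e+01, -2.82444513e+01,  9.83203927e-05,
        3.01174725e-03,  3.22631411e-05]), 'tool_pos': array([0.27597905, 0.56018431, 0.23059889]), 'tcp_rot': array([ 3.66468009e-04,  8.49117915e-01,  5.28202852e-01, -6.15188766e-04]), 'contact_force': array([0.10030864, 1.30745941, 1.1708938 ]), 'ft_torque': array([ 0.00425603,  0.05888934, -0.0245401 ]), 'width': 0.997275102063208}
```

View pics/top0.png

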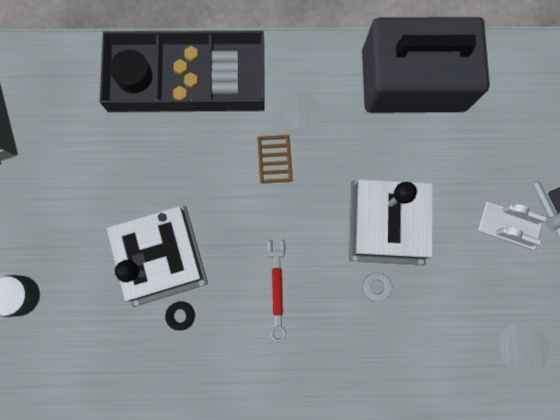

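View pics/scene0.png

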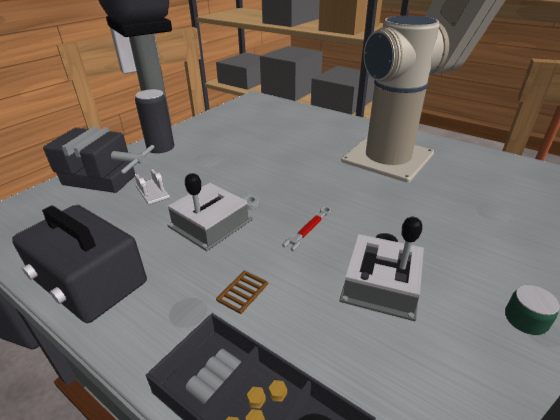

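Top view: the gearshift (H gate) is on the left, plate centre about (153,256), knob about (127,271), bolt head about (162,217). The throttle is on the right, knob about (405,192). Scene view: shift knob about (412,229).

```bash
cat > h.py <<'E'
import numpy as np,cv2
from workcell import camera_params
def ray(n,u,v):
    p=camera_params(n);T=p["world_from_camera"]
    d=T[:3,:3]@np.array([(u-p["cx"])/p["fx"],-(v-p["cy"])/p["fy"],-1]);return T[:3,3],d/np.linalg.norm(d)
def onz(n,u,v,z):
    o,d=ray(n,u,v);return o+d*(z-o[2])/d[2]
def tri(a,b):
    (o1,d1),(o2,d2)=ray(*a),ray(*b)
    s=np.linalg.lstsq(np.c_[d1,-d2],o2-o1,rcond=None)[0]
    p,q=o1+d1*s[0],o2+d2*s[1];return (p+q)/2,np.linalg.norm(p-q)
E
python3 - <<'E'
from h import *
t=cv2.imread("pics/top0.png");s=cv2.imread("pics/scene0.png")
g=cv2.cvtColor(t,cv2.COLOR_BGR2GRAY)
roi=np.zeros_like(g);roi[195:310,95:215]=1
# plate
m=((g>190)&(roi>0)).astype(np.uint8)
m=cv2.morphologyEx(m,cv2.MORPH_OPEN,np.ones((3,3)))
c=max(cv2.findContours(m,0,2)[0],key=cv2.contourArea)
r=cv2.minAreaRect(c);b=cv2.boxPoints(r);print(r)
P=np.array([onz("top",*p,.06) for p in b]);print(P.round(4),[np.linalg.norm(P[i]-P[i-1]).round(4) for i in range(4)],P.mean(0))
def blob(im,x0,y0,x1,y1,th=45):
    g=cv2.cvtColor(im,cv2.COLOR_BGR2GRAY)[y0:y1,x0:x1]
    m=(g<th).astype(np.uint8)
    for c in cv2.findContours(m,0,2)[0]:
        if cv2.contourArea(c)>15: 
            (u,v),rr=cv2.minEnclosingCircle(c);print(u+x0,v+y0,rr,cv2.contourArea(c))
print("top knob");blob(t,100,205,200,305,30);print('scene');blob(s,390,205,435,250,35)
print(onz("top",162,217,.066))
def up(im,x0,y0,x1,y1,k): return cv2.resize(im[y0:y1,x0:x1],None,fx=k,fy=k,interpolation=2)
cv2.imwrite("pics/z1.png",np.hstack([up(t,95,195,215,315,3.3),up(s,335,205,435,325,3.3)[:396]]))
E
```

```text
((151.6603546142578, 253.31130981445312), (74.31205749511719, 76.64718627929688), 74.05460357666016)
[[0.5482 0.2867 0.06  ]
 [0.5837 0.1608 0.06  ]
 [0.46   0.1239 0.06  ]
 [0.4265 0.2473 0.06  ]] [np.float64(0.128), np.float64(0.1307), np.float64(0.129), np.float64(0.1279)] [0.50461352 0.20469351 0.06      ]
top knob
129.51851844787598 273.0 14.82532787322998 377.0
161.0 257.5 21.02984046936035 264.5
131.5 245.5 11.597513198852539 78.5
168.5 235.0 11.10190200805664 154.0
scene
393.0 237.5 3.9052248001098633 16.5
411.5 229.5 12.349188804626465 348.0
[0.56557897 0.18738227 0.066     ]
```

View pics/z1.png

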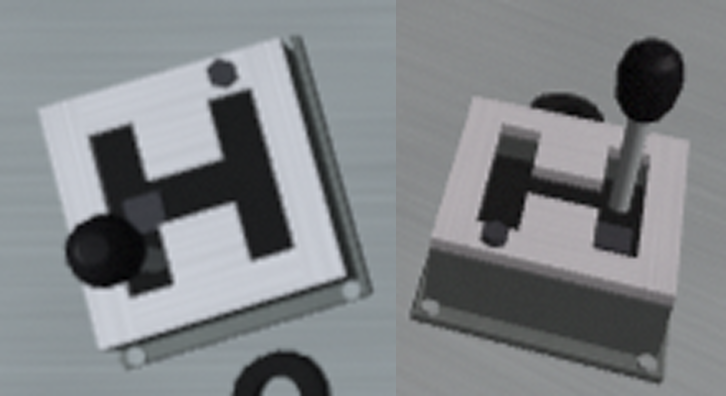

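```bash
python3 - <<'E'
from h import *
z=lambda a,b:(95+a/3.3,195+b/3.3)
Q={k:onz("top",*z(*v),.06) for k,v in dict(RF=(231,95),RN=(271.5,252),LF=(111,129),LN=(150,293)).items()}
for k in Q:print(k,Q[k].round(4))
c=sum(Q.values())/4;d=(Q['RF']-Q['RN'])+(Q['LF']-Q['LN']);e=(Q['LF']+Q['LN']-Q['RF']-Q['RN'])/2
print("c",c,"yaw",np.degrees(np.arctan2(d[1],d[0])),np.degrees(np.arctan2(-e[0],e[1])),np.linalg.norm(d)/2,np.linalg.norm(e))
k,err=tri(("top",126.8,270.8),("scene",412,229.3));print("knob tri",k,err,onz("top",126.8,270.8,.128),onz("scene",412,229.3,.128))
yaw=np.arctan2(d[1],d[0]);R=np.array([[np.cos(yaw),-np.sin(yaw)],[np.sin(yaw),np.cos(yaw)]])
print("knob local",R.T@(k-c)[:2],"bolt local",R.T@(onz("top",*z(223,72),.066)-c)[:2])
for p in [(0,.032),(0,-.032),(.038,-.032)]:print(p,c[:2]+R@p)
# throttle
print("thr",onz("top",404,192,.128))
from workcell import observe
s=observe();from scipy.spatial.transform import Rotation as Ro
q=s['tcp_rot'];M=Ro.from_quat(np.r_[q[1:],q[0]]).as_matrix();print(M.round(4))
E
```

```text
RF [0.5546 0.1832 0.06  ]
RN [0.4726 0.1605 0.06  ]
LF [0.5374 0.2451 0.06  ]
LN [0.4525 0.2223 0.06  ]
c [0.50425905 0.2027669  0.06      ] yaw 15.26174573979067 16.7901401558337 0.08653186308970702 0.0645852890810671
knob tri [0.47105773 0.22776644 0.12665479] 0.0002772952242454683 [0.47103686 0.22726161 0.128     ] [0.47272913 0.22827562 0.128     ]
knob local [-0.02544982  0.03285744] bolt local [ 0.05514472 -0.03200807]
(0, 0.032) [0.49583572 0.23363837]
(0, -0.032) [0.51268237 0.17189544]
(0.038, -0.032) [0.54934224 0.18189814]
thr [ 0.5925857  -0.21625293  0.128     ]
[[ 4.42e-01  8.97e-01 -7.00e-04]
 [ 8.97e-01 -4.42e-01 -1.30e-03]
 [-1.40e-03 -0.00e+00 -1.00e+00]]
```

Emit:
send_rows:
  travel:
    - [-2.6,4.0,0]
    - [-2.6,4.0,0]
    - [-2.6,4.0,0]
    - [-2.6,4.0,0]
    - [-2.6,4.0,0]
    - [-2.6,4.0,0]
    - [-2.6,4.0,0]
    - [-2.6,4.0,0]
  turn: [0,0,0,0,0,0,0,0]
  gripper: [8.5,8.5,8.5,8.5,8.5,8.5,8.5,8.5]
  squeeze: 50

```text
time_s: 0.9
tool_pos: [0.4742, 0.2257, 0.228]
tcp_rot: [-0.0, 0.846, 0.533, -0.002]
contact_force: [0.8, 0.3, -0.6]
width: 0.995
```

Emit:
send_rows:
  travel:
    - [0,0,0]
    - [0,0,0]
    - [0,0,0]
    - [0,0,0]
    - [0,0,0]
    - [0,0,0]
    - [0,0,0]
  turn: [-0.14,-0.14,-0.14,-0.14,-0.14,-0.04,0]
  gripper: [8.5,8.5,8.5,8.5,8.5,8.5,8.5]

```text
time_s: 1.6
tool_pos: [0.4764, 0.2172, 0.226]
tcp_rot: [-0.001, 0.589, 0.808, -0.004]
contact_force: [0.2, -0.4, 0.1]
width: 0.997
```

```bash
cat >> h.py <<'E'
from scipy.spatial.transform import Rotation as Ro
def M(s):
    q=s['tcp_rot'];return Ro.from_quat(np.r_[q[1:],q[0]]).as_matrix()
C=np.array([.50426,.20277]);YAW=np.radians(16)
G=np.array([[np.cos(YAW),-np.sin(YAW)],[np.sin(YAW),np.cos(YAW)]])
def rep(target=None):
    from workcell import observe
    s=observe();m=M(s);p=s['tool_pos']
    print("t",s['time_s'],"tcp",p.round(4),"gear",(G.T@(p[:2]-C)).round(4),"xang",np.degrees(np.arctan2(m[1,0],m[0,0])).round(2),"tilt",m[:,2].round(3),"w",s['width'],"F",s['contact_force'].round(1))
    if target is not None: print("travel cm",(m.T@(np.array(target)-p)*100).round(2))
    return s,m
E
python3 - <<'E'
from h import *
from workcell import get_image
s,m=rep([.4715,.2278,.108])
im=get_image("wrist");cv2.imwrite("pics/w1.png",im[:,:,::-1])
p=camera_params("wrist");H=p['hand_eye']
c=H[:3,:3].T@(m.T@(np.array([.4715,.2278,.128])-s['tool_pos'])-H[:3,3])
print("expected knob px",p['cx']+p['fx']*c[0]/-c[2],p['cy']-p['fy']*c[1]/-c[2])
E
```

```text
t 1.6 tcp [0.4764 0.2172 0.226 ] gear [-0.0228  0.0215] xang 107.85 tilt [-0.006 -0.004 -1.   ] w 0.9974132767611689 F [ 0.2 -0.4  0.1]
travel cm [ 1.19 -0.05 11.8 ]
expected knob px 296.32017149951326 210.25149623945387
```

View pics/w1.png

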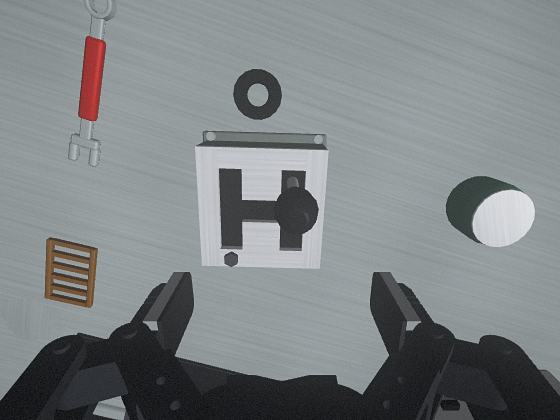

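Wrist view: knob at (297,211), expected (296,210), so they agree. Bolt head is at (232,259). Descending around the knob.

Emit:
send_rows:
  travel:
    - [1.2,0,1]
    - [0,0,3]
    - [0,0,3]
    - [0,0,3]
    - [0,0,1.7]
    - [0,0,0]
  turn: [0.03,0,0,0,0,0]
  gripper: [8.5,8.5,8.5,8.5,8.5,8.5]

```text
time_s: 2.25
tool_pos: [0.473, 0.2293, 0.1061]
tcp_rot: [-0.0, 0.605, 0.796, -0.002]
contact_force: [1.1, -0.8, 0.8]
width: 0.991
```

```bash
python3 - <<'E'
from h import *
rep([.4715,.2278,.106])
E
```

```text
t 2.25 tcp [0.473  0.2293 0.1061] gear [-0.0227  0.0341] xang 105.48 tilt [-0.003 -0.003 -1.   ] w 0.9913912647440144 F [ 1.1 -0.8  0.8]
travel cm [-0.11 -0.19  0.01]
```

Emit:
send_rows:
  travel:
    - [-0.1,-0.2,0]
    - [0,0,0]
    - [0,0,0]
    - [0,0,0]
    - [0,0,0]
    - [0,0,0]
    - [0,0,0]
    - [0,0,0]
  turn: [0,0,0,0,0,0,0,0]
  gripper: [8.5,2.5,2.5,2.5,2.5,2.5,2.5,2.5]
  squeeze: 50

```text
time_s: 3.05
tool_pos: [0.473, 0.2284, 0.1096]
tcp_rot: [0.001, 0.606, 0.795, 0.0]
contact_force: [0.4, -0.6, -2.5]
width: 0.389
```

```bash
python3 - <<'E'
from h import *
from workcell import get_image
t=np.array([0,.032]);w=C+G@t
rep([*w,.106])
im=get_image("wrist");cv2.imwrite("pics/w2.png",im[:,:,::-1])
E
```

```text
t 3.05 tcp [0.473  0.2284 0.1096] gear [-0.023   0.0332] xang 105.37 tilt [ 0.001 -0.001 -1.   ] w 0.38938896982266186 F [ 0.4 -0.6 -2.5]
travel cm [-0.1   2.3   0.36]
```

View pics/w2.png

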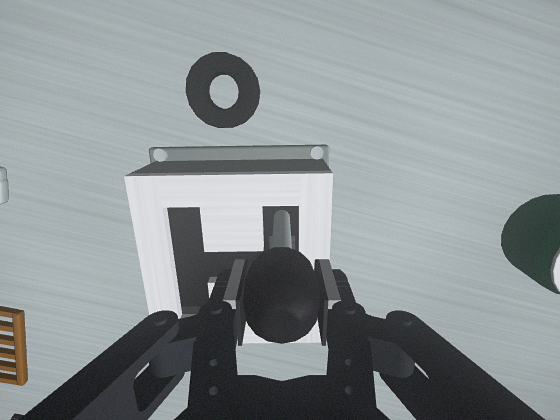

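The wrist view shows the knob (280,295) gripped between both pads at about 33 mm opening. Moving to neutral.

Emit:
send_rows:
  travel:
    - [0,0.6,0]
    - [0,0.8,0]
    - [0,0.8,0]
    - [0,0.2,0]
    - [0,0,0]
  turn: [0,0,0,0,0]
  gripper: [2.5,2.5,2.5,2.5,2.5]

```text
time_s: 3.6
tool_pos: [0.4964, 0.2351, 0.1095]
tcp_rot: [-0.001, 0.606, 0.795, -0.002]
contact_force: [-2.9, -0.8, 2.5]
width: 0.386
```

```bash
python3 - <<'E'
from h import *
rep([*(C+G@np.array([0,.032])),.109])
rep([*(C+G@np.array([0,-.032])),.109])
E
```

```text
t 3.6 tcp [0.4964 0.2351 0.1095] gear [0.0014 0.0332] xang 105.35 tilt [-0.003 -0.002 -1.   ] w 0.3858278937832056 F [-2.9 -0.8  2.5]
travel cm [-0.13 -0.13  0.05]
t 3.6 tcp [0.4964 0.2351 0.1095] gear [0.0014 0.0332] xang 105.35 tilt [-0.003 -0.002 -1.   ] w 0.3858278937832056 F [-2.9 -0.8  2.5]
travel cm [-6.53 -0.06  0.06]
```

Now moving across the neutral slot (tool −x).

Emit:
send_rows:
  travel:
    - [-0.6,-0.1,0]
    - [-1.0,0,0]
    - [-1.0,0,0]
    - [-1.0,0,0]
    - [-1.0,0,0]
    - [0,0,0]
  turn: [0,0,0,0,0,0]
  gripper: [2.5,2.5,2.5,2.5,2.5,2.5]

```text
time_s: 4.2
tool_pos: [0.5098, 0.1879, 0.1096]
tcp_rot: [-0.0, 0.607, 0.795, 0.0]
contact_force: [-0.4, 1.9, -2.4]
width: 0.386
```

```bash
python3 - <<'E'
from h import *
rep([*(C+G@np.array([0,-.032])),.109])
E
```

```text
t 4.2 tcp [0.5098 0.1879 0.1096] gear [ 0.0012 -0.0158] xang 105.31 tilt [ 0.     0.001 -1.   ] w 0.38573121589087384 F [-0.4  1.9 -2.4]
travel cm [-1.62 -0.1   0.05]
```

Emit:
send_rows:
  travel:
    - [-0.9,-0.1,0]
    - [-0.7,0,0]
    - [0,0,0]
    - [0,0,0]
  turn: [0,0,0,0]
  gripper: [2.5,2.5,2.5,2.5]

```text
time_s: 4.6
tool_pos: [0.5144, 0.1708, 0.1096]
tcp_rot: [0.0, 0.607, 0.795, 0.001]
contact_force: [-0.1, 3.4, -3.2]
width: 0.388
```

```bash
python3 - <<'E'
from h import *
from workcell import get_image
rep([*(C+G@np.array([.037,-.032])),.109])
im=get_image("scene");cv2.imwrite("pics/s3.png",cv2.resize(im[205:325,335:435,::-1],None,fx=4,fy=4))
E
```

```text
t 4.6 tcp [0.5144 0.1708 0.1096] gear [ 0.0009 -0.0335] xang 105.25 tilt [ 0.002  0.001 -1.   ] w 0.3882990955429658 F [-0.1  3.4 -3.2]
travel cm [0.2  3.61 0.07]
```

View pics/s3.png

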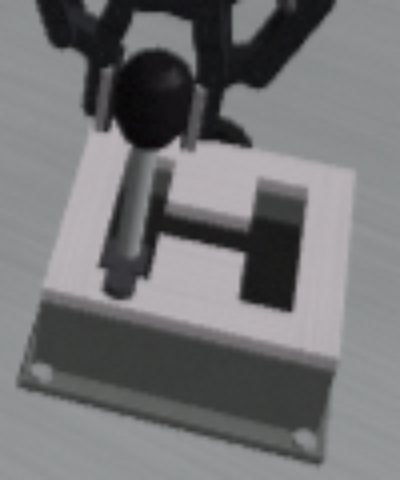

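The scene crop shows the stalk on the right-hand (bolt) side at neutral, about (130,220), with the bolt at (122,280). Pushing forward.

Emit:
send_rows:
  travel:
    - [0.1,0.6,0]
    - [0.1,0.8,0]
    - [0,0.8,0]
    - [0,0.8,0]
    - [0,0.6,0]
    - [0,0.2,0]
    - [0,0,0]
  turn: [0,0,0,0,0,0,0]
  gripper: [2.5,2.5,2.5,2.5,2.5,2.5,2.5]

```text
time_s: 5.35
tool_pos: [0.5518, 0.1827, 0.1094]
tcp_rot: [-0.0, 0.606, 0.795, -0.002]
contact_force: [-2.2, -2.0, 2.3]
width: 0.385
```

```bash
python3 - <<'E'
from h import *
rep([*(C+G@np.array([.038,-.032])),.109])
E
```

```text
t 5.35 tcp [0.5518 0.1827 0.1094] gear [ 0.0401 -0.0324] xang 105.36 tilt [-0.003 -0.003 -1.   ] w 0.38532817128326957 F [-2.2 -2.   2.3]
travel cm [ 0.04 -0.21  0.04]
```

Emit:
send_rows:
  travel:
    - [0,0.3,0]
    - [0,0.1,0]
  turn: [0,0]
  gripper: [2.5,2.5]

```text
time_s: 5.55
tool_pos: [0.5534, 0.1832, 0.1092]
tcp_rot: [-0.002, 0.606, 0.795, -0.004]
contact_force: [-7.2, -3.2, 7.1]
width: 0.384
```

```bash
python3 - <<'E'
from h import *
rep()
E
```

```text
t 5.55 tcp [0.5534 0.1832 0.1092] gear [ 0.0418 -0.0324] xang 105.36 tilt [-0.008 -0.004 -1.   ] w 0.3844579060666758 F [-7.2 -3.2  7.1]
```

The force is rising, so the lever is at its stop. Releasing and retreating straight up.

Emit:
send_rows:
  travel:
    - [0,0,0]
    - [0,0,0]
    - [0,0,0]
    - [0,0,0]
    - [0,0,0]
    - [0,0,0]
  turn: [0,0,0,0,0,0]
  gripper: [8,8,8,8,8,8]

```text
time_s: 6.15
tool_pos: [0.5561, 0.1844, 0.1101]
tcp_rot: [-0.0, 0.606, 0.795, -0.001]
contact_force: [-0.1, 0.6, 0.1]
width: 0.935
```

Emit:
send_rows:
  travel:
    - [0,0,-1]
    - [0,0,-2]
    - [0,0,-3]
    - [0,0,-3]
    - [0,0,-3]
    - [0,-3,-2]
    - [0,-4,0]
    - [0,0,0]
  turn: [0,0,0,0,0,0,0,0]
  gripper: [8,8,8,8,8,8,8,8]

```text
time_s: 6.95
tool_pos: [0.4874, 0.1658, 0.26]
tcp_rot: [0.0, 0.606, 0.795, -0.0]
contact_force: [-0.3, 0.1, -0.6]
width: 0.938
```

```bash
python3 - <<'E'
from h import *
from workcell import get_image
rep()
a=get_image("scene");b=get_image("top")
cv2.imwrite("pics/s4.png",a[:,:,::-1]);cv2.imwrite("pics/t4.png",b[:,:,::-1])
t0=cv2.imread("pics/top0.png",0)[170:280,340:445].astype(int);t1=cv2.imread("pics/t4.png",0)[170:280,340:445].astype(int)
print("throttle diff",(abs(t0-t1)>40).sum())
c=np.r_[C+G@np.array([.038,-.032]),.128]
for n in("top","scene"):
    p=camera_params(n);T=p['world_from_camera'];q=T[:3,:3].T@(c-T[:3,3]);print(n,"home knob px",p['cx']-p['fx']*q[0]/q[2],p['cy']+p['fy']*q[1]/q[2])
E
```

```text
t 6.95 tcp [0.4874 0.1658 0.26  ] gear [-0.0264 -0.0309] xang 105.33 tilt [ 0.    -0.001 -1.   ] w 0.9379075619051273 F [-0.3  0.1 -0.6]
throttle diff 0
top home knob px 156.7476539143626 220.92646583223842
scene home knob px 370.534379277183 242.4055730915383
```

View pics/s4.png

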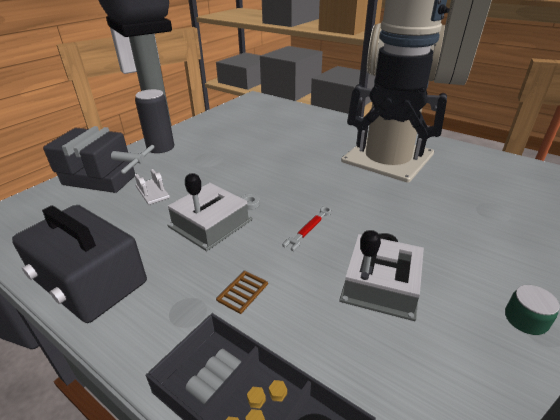

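View pics/t4.png

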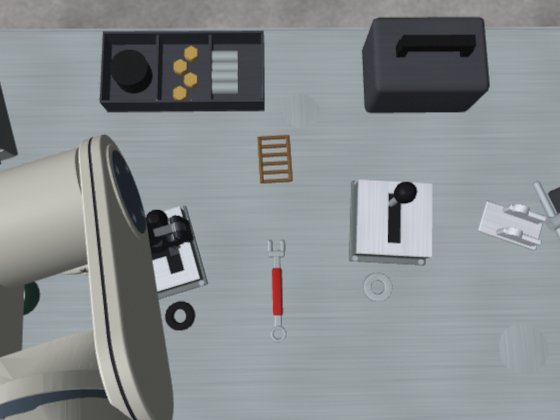

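The knob is at about (371,243) in the scene view and about (156,218) in the top view. The expected home pixels are (370.5,242.4) and (156.7,220.9). The gripper is clear of the lever and the throttle is unchanged.

```bash
python3 -c "
from workcell import job
print(job.finish_job())"
```

```text
the job is handed in; nothing more can be done
None
```

The gearshift lever is fully home in the far right slot (the one with the bolt head), released, and the job is handed in at about 7 s of the 32 s allowed. No verdict was reported.

- **Moves:** I gripped the knob, brought it to neutral (x about +1 mm), took it across to the right side (y about −33 mm) and pushed it forward. The force rose to about 11 N at the stop, and then I opened the fingers and lifted clear.
- **Lever position:** Seen from two cameras, the knob is within about 1 to 3 pixels of where a fully home lever should appear. The measured tool position read 4 mm past the nominal end (x = 42 mm against 38 mm). I put that down to calibration error and slight give in the grip.
- **Throttle:** It did not move; its region of the top image shows no changed pixels before and after.
- **Contact:** The force reads about zero and the gripper stands well clear above the box.

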